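Line up the evidence jars for the forensic lamp

TASK

Stand each round amber evidence jar upright in the dish of the same colour as its cap, one after another: fill the dish nearest the black forensic lamp first and work along the row away from the lamp. Set the jars down gently rather than dropping them, and leave the square white pots where they stand.

Things in the scene. Friction and masses are not known exactly. Their poses are not given: they have to be found in the camera images.
- jar_red: evidence jar: round amber (brown) glass jar with a red cap, loose, standing upright, 90 to 180 g; body 48 mm in diameter and 56 mm tall, with upright sides; short amber shoulder above; cap 32 mm in diameter, on top from 60 to 76 mm height. Origin: centre of its underside, z up
- jar_yellow: evidence jar: round amber (brown) glass jar with a yellow cap, loose, standing upright, 90 to 180 g; body 48 mm in diameter and 56 mm tall, with upright sides; short amber shoulder above; cap 32 mm in diameter, on top from 60 to 76 mm height. Origin: centre of its underside, z up
- jar_green: evidence jar: round amber (brown) glass jar with a green cap, loose, standing upright, 90 to 180 g; body 48 mm in diameter and 56 mm tall, with upright sides; short amber shoulder above; cap 32 mm in diameter, on top from 60 to 76 mm height. Origin: centre of its underside, z up
- dish_red: red round open dish, fixed to the table: 84 mm outer diameter, rim 16 mm high, wall 5 mm thick (74 mm clear inside), inner floor 4 mm above the table. Origin: centre of its underside, z up. The three dishes stand in a row along y, with their centres at least 140 mm apart in y
- dish_yellow: yellow round open dish, fixed to the table: 84 mm outer diameter, rim 16 mm high, wall 5 mm thick (74 mm clear inside), inner floor 4 mm above the table. Origin: centre of its underside, z up. The three dishes stand in a row along y, with their centres at least 140 mm apart in y
- dish_green: green round open dish, fixed to the table: 84 mm outer diameter, rim 16 mm high, wall 5 mm thick (74 mm clear inside), inner floor 4 mm above the table. Origin: centre of its underside, z up. The three dishes stand in a row along y, with their centres at least 140 mm apart in y
- pot_red: reagent pot, a bystander to be left alone: square white plastic pot, 46 mm square and 50 mm tall, with a red cap 32 mm in diameter on top up to 64 mm height; loose, standing upright. Origin: centre of its underside, z up
- pot_yellow: reagent pot, a bystander to be left alone: square white plastic pot, 46 mm square and 50 mm tall, with a yellow cap 32 mm in diameter on top up to 64 mm height; loose, standing upright. Origin: centre of its underside, z up
- pot_green: reagent pot, a bystander to be left alone: square white plastic pot, 46 mm square and 50 mm tall, with a green cap 32 mm in diameter on top up to 64 mm height; loose, standing upright. Origin: centre of its underside, z up
- lamp: forensic lamp unit, fixed: black case 170 mm (x) by 140 mm (y), 126 mm tall, with a glowing blue disc on its top and another on the face towards the robot; it stands beyond one end of the row of dishes, on the left (+y) or the right (-y) side; the plain grey case on the other side is not the lamp. Origin: centre of its underside

How it is judged:
By the outcome, as a careful person would: the job done as asked, in the order asked, and still so for the second after the job is handed in, with the robot touching nothing.
It also fails if it takes over 83 s, if anything falls off the work surface, if the arm or the gripper's body presses on something with over 40 N, if the wrist force passes 120 N, or if a joint passes its speed limit or range.

ROBOT

A 6-joint arm with a two-finger parallel gripper is mounted at the origin on the work surface. World frame = base frame: x ahead of the robot, y to its left, z up, the work surface at z = 0. Lengths are in m, angles in rad, forces in N, time in s.
With the tool pointing down it reaches from about 0.225 to 0.875 m from the base axis. Payload 3.4 kg.
Tool frame: the origin (TCP) lies at the very end of the fingers, on their centre line; the grasp point (between the pads) lies 19 mm behind it; x points along the fingers, z is the direction in which the jaws open and shut, and the axes are right-handed (so a half turn about x gives the same grasp; the last joint's range is limited). The gripper opens to 85 mm and grips with 20 to 120 N. Pads are 22 mm wide; open, the fingers measure 114 mm over their backs; the gripper's body (76 mm by 85 mm) begins 54 mm behind the grasp point. The pads swing forward as they close: fully open they stand 13 mm farther back than shut.
Start: joints at [1.052, 0.276, 1.505, -0, 1.361, -0.121], TCP at [0.223, 0.53, 0.231] pointing down, gripper open.
Joint ranges: [-2.89, 2.89], [-0.75, 2.08], [0.22, 2.7], [-1.18, 4.32], [0.11, 2.71], [-2.7, 2.7]. Speed limits (rad/s): [2.57, 2.57, 3.14, 3.14, 3.14, 3.14].

INTERFACE

Orientations are given as a unit quaternion [w, x, y, z].
In Python, from rig import manip, viewer, finder gives the robot as it stands.
- The arm moves only by the tool move_arm, never from a script. Its argument "rows" is a list of rows, each a list of 3 entries, a list of its own where there are three numbers: the shift along the tool's x, y, z in mm, then the turn about the tool's x in rad, then the finger opening in mm, from 0 to 85.4. A call has 1 to 8 rows; each row is the pose to reach, as a shift and turn from the pose measured when the call began, along the tool's axes at that moment; what a row does not reach only later rows make up. A row lasts 1/12 s, in which the tool goes at most 41.7 mm and 7.16 degrees, less where a joint would pass 70% of its speed; a pose out of reach is approached as far as the arm can. A call with a gripper value outside its range is refused whole. The fingers move at their own pace and stop on an object; "force" is the grip in N (left out, the last holds). Time passes only in rows, so rows that repeat a pose let the fingers close. It gives the time, the measured TCP pose, the force and the opening at its end, in the units of the state.
- manip.get_state(): the state, without advancing time (a new reading comes with each control period).
- viewer.get_image(name): name is "scene" or "top" or "wrist"; returns the picture (480x640x3 uint8, red, green, blue); there is no depth.
- viewer.get_calibration(name): a dict with "mtx" (3x3 intrinsics, pixels), "R" (3x3) and "t" (3): a world point X has camera coordinates R X + t. Camera axes: x right, y down, z forward; pixel columns grow to the right and rows downward; lengths in m; the calibration is good to about 2 mm. A picture is of the moment at which its call begins: read the wrist's pose just before it. get_calibration takes no time and is no camera call; for the wrist camera it gives the pose at the moment of the call.
- manip.sign_off(): hands the job in, once; it reports no verdict.
Trained networks look in the newest picture that a camera, given by its name, has taken for a name from the list of things; names that differ only in an ending like _2 or _b are one class to them, and where a whole thing is asked for, a point or a joint stands for the part that bears it (a point fixed in the world has none). Each returns a list of dicts, best first, with "score" (0 to 1); they miss things now and then, are a little off and sometimes report something else, mostly with a low value. They report only what shows in the picture. A call takes as long as a camera call.
- finder.look_for(target, camera): "centre" ([column, row] in pixels, amid what is visible of it).
- finder.trace(target, camera): "mask" (480x640 bool, what is visible of it) and "centre" ([column, row] in pixels, amid what is visible of it).
The state is a dict: "clock": time; "qpos": joint angles; "qd": joint speeds; "effort": joint torques, N m; "position": TCP position; "ee_rot": TCP orientation; "contact_force": force on the tool from outside, world axes, zero at the start; "moment": the same for the moment, N m; "width": finger opening in m.
Only numpy, scipy, OpenCV 4.12 (cv2) and the standard library are available. Lean on these libraries where they do the work, as an engineer would, in place of code of your own. Each camera call takes 0.05 s, during which the arm holds its last target.

## Working session

There is one attempt and no reset: what is moved stays moved. The work goes in short steps, Python scripts to look and compute and a tool call to move; the robot and the scene stay as the last step left them, time stands still between calls to the robot, and variables do not carry over. Pictures are saved under pics/ and viewed, and the job is handed in when it is done.

Besides the shell and the picture viewer there is one more tool, called after ">>>" as name(argument=value, ...) on one line, values as JSON. move_arm: Moves the arm, as the interface text tells. Its arguments: {"type":"object","properties":{"rows":{"type":"array"},"force":{"type":"number"}},"required":["rows"]}

```bash
ls; mkdir -p pics; python3 - <<'E'
from rig import manip, viewer, finder
import cv2
print(manip.get_state())
for n in ("scene","top","wrist"):
    im=viewer.get_image(n); cv2.imwrite(f"pics/a_{n}.png",im[:,:,::-1])
    c=viewer.get_calibration(n); print(n,c)
E
```

```text
pics
{'clock': 0.0, 'qpos': array([ 1.05197712e+00,  2.76595808e-01,  1.50614945e+00, -1.08357769e-05,
        1.36072866e+00, -1.20977177e-01]), 'qd': array([ 0.00033904,  0.00099364,  0.00054409, -0.00109156,  0.00057894,
       -0.00031053]), 'effort': array([ 6.44451138e-04, -4.16772366e+01, -2.45803052e+01,  3.46628449e-04,
        1.10634678e-02, -2.17055242e-05]), 'position': array([0.22249499, 0.52961434, 0.23043277]), 'ee_rot': array([ 0.58835267, -0.39163671,  0.58953802,  0.39103291]), 'contact_force': array([ 0.37259678, -0.1841241 ,  0.06877466]), 'moment': array([ 0.02529089,  0.02380031, -0.01715928]), 'width': 0.0851667198186509}
scene {'mtx': array([[482.30708332,   0.        , 313.15674772],
       [  0.        , 482.30708332, 236.27826764],
       [  0.        ,   0.        ,   1.        ]]), 'R': array([[ 0.71763556,  0.69621304, -0.01692957],
       [ 0.40751514, -0.43951919, -0.80047129],
       [-0.56473942,  0.56754761, -0.59913196]]), 't': array([-0.39309077, -0.18675096,  1.46715226])}
top {'mtx': array([[583.26269956,   0.        , 321.43551688],
       [  0.        , 583.26269956, 229.990106  ],
       [  0.        ,   0.        ,   1.        ]]), 'R': array([[-1.86753328e-02, -9.99825535e-01, -3.61623111e-04],
       [-9.96190755e-01,  1.86382507e-02, -8.51856525e-02],
       [ 8.51775307e-02, -1.23062481e-03, -9.96365030e-01]]), 't': array([0.00505215, 0.5347593 , 1.5590499 ])}
wrist {'mtx': array([[395.78390701,   0.        , 319.63309127],
       [  0.        , 395.78390701, 238.74926957],
       [  0.        ,   0.        ,   1.        ]]), 'R': array([[ 0.3871469 ,  0.92201686, -0.00148028],
       [ 0.8736023 , -0.36630369,  0.32037578],
       [ 0.29484964, -0.12532566, -0.94728938]]), 't': array([-0.57488231, -0.04184152,  0.38086633])}
```

View pics/a_scene.png

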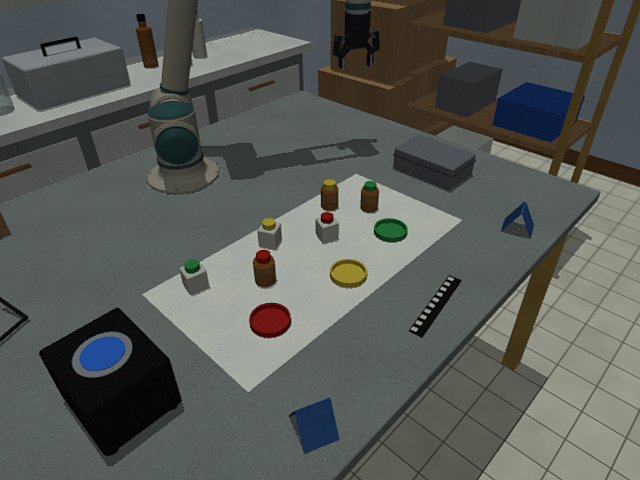

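View pics/a_top.png

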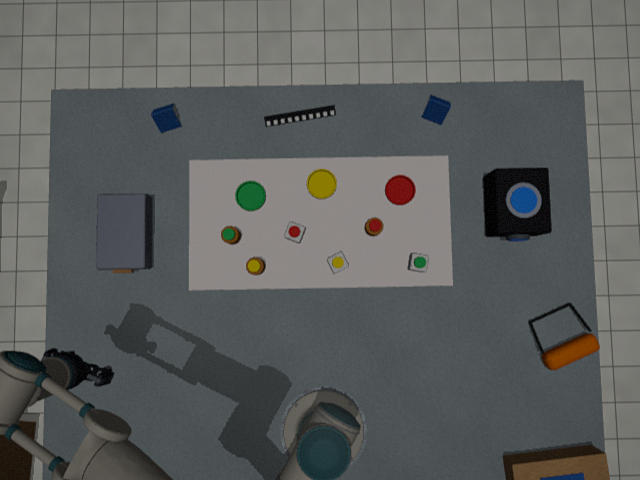

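View pics/a_wrist.png

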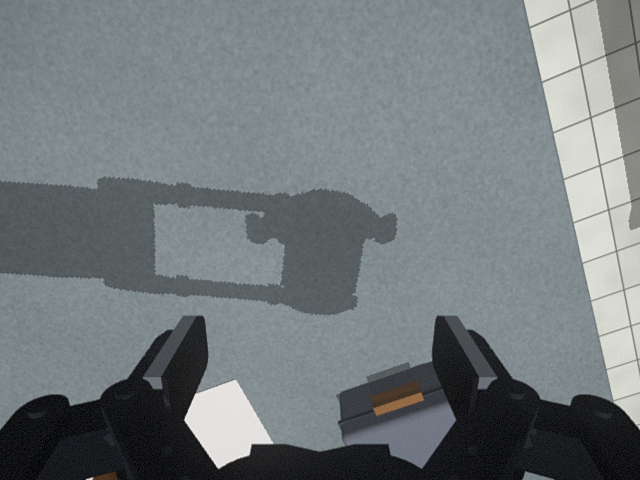

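The black lamp is on the right (−y) side, at top pixel (517,200). The grey case at (125,230) is the decoy. The fill order is therefore red, yellow, green. Jars show in the top view at (374,226) red, (255,266) yellow and (231,235) green.

```bash
cat > h.py <<'E'
import numpy as np, cv2
from rig import manip, viewer, finder
def P(c): return c["mtx"]@np.c_[c["R"],c["t"]]
def tri(ca,pa,cb,pb):
    X=cv2.triangulatePoints(P(ca),P(cb),np.array(pa,float).reshape(2,1),np.array(pb,float).reshape(2,1))[:,0]
    return X[:3]/X[3]
def proj(c,X):
    u=P(c)@np.r_[X,1]; return u[:2]/u[2]
def onplane(c,p,z):
    d=c["R"].T@np.linalg.solve(c["mtx"],np.r_[p,1.]); o=-c["R"].T@c["t"]
    return o+d*(z-o[2])/d[2]
def capmask(im,col):
    h=cv2.cvtColor(im,cv2.COLOR_RGB2HSV); H,S,V=[h[...,i].astype(int) for i in range(3)]
    m={"red":((H<5)|(H>174)),"yellow":(H>22)&(H<33),"green":(H>45)&(H<85)}[col]
    return m&(S>130)&(V>60)
E
python3 - <<'E'
from h import *
ims={n:viewer.get_image(n) for n in("top","scene")}
cal={n:viewer.get_calibration(n) for n in ims}
for t in ["jar","dish","pot"]:
  for c in ["red","yellow","green"]:
    k=f"{t}_{c}"; ctr={}
    for n in ims:
        r=finder.trace(k,n)
        print(k,n,[(round(q["score"],2),np.round(q["centre"]).tolist(),int(q["mask"].sum())) for q in r[:3]],end=" ")
        if not r: continue
        m=cv2.dilate(r[0]["mask"].astype(np.uint8),np.ones((5,5)))>0
        mm=(m&capmask(ims[n],c))
        nl,lab,st,ce=cv2.connectedComponentsWithStats(mm.astype(np.uint8))
        if nl<2: continue
        i=1+np.argmax(st[1:,4]); x,y,w,h=st[i,:4]
        ctr[n]=ce[i]; print("cap",np.round(ce[i],1),st[i].tolist())
    if len(ctr)==2:
        X=tri(cal["top"],ctr["top"],cal["scene"],ctr["scene"])
        print("   tri",np.round(X,4),"reproj",[np.round(proj(cal[n],X)-ctr[n],1).tolist() for n in ctr])
r=finder.look_for("lamp","top");print(r[:2])
print(manip.get_state()["clock"])
E
```

```text
jar_red top [(0.5, [372.0, 225.0], 298)] cap [374.6 225.2] [369, 220, 12, 11, 100]
jar_red scene [(0.82, [262.0, 270.0], 694), (0.56, [327.0, 193.0], 478), (0.49, [326.0, 226.0], 591)] cap [262.6 254.1] [256, 250, 14, 9, 108]
   tri [ 0.5402 -0.1452  0.0736] reproj [[0.2, 0.1], [0.4, -0.0]]
jar_yellow top [(0.78, [255.0, 265.0], 254)] cap [253.6 265.5] [248, 260, 12, 12, 120]
jar_yellow scene [(0.76, [327.0, 194.0], 459)] cap [329.2 184.2] [324, 179, 12, 11, 107]
   tri [0.4405 0.1744 0.0674] reproj [[0.2, 0.1], [0.3, -0.0]]
jar_green top [(0.72, [229.0, 233.0], 297)] cap [228.2 233.8] [223, 228, 12, 12, 110]
jar_green scene [(0.84, [372.0, 197.0], 511)] cap [370.  183.8] [365, 181, 11, 6, 55]
   tri [0.5248 0.2397 0.074 ] reproj [[0.1, 0.1], [0.2, -0.0]]
dish_red top [(0.64, [401.0, 190.0], 747)] cap [399.7 189.6] [385, 175, 30, 30, 691]
dish_red scene [(0.77, [267.0, 321.0], 1135), (0.45, [114.0, 377.0], 12275)] cap [269.5 318.4] [250, 303, 40, 30, 899]
   tri [ 0.643  -0.2228  0.0097] reproj [[0.2, 0.1], [0.5, -0.0]]
dish_yellow top [(0.79, [321.0, 182.0], 703)] cap [321.3 183.2] 
[... 501 characters left out ...]
 [(0.88, [294.0, 233.0], 317), (0.39, [517.0, 204.0], 4573)] cap [293.9 231. ] [289, 226, 11, 11, 98]
pot_red scene [(0.69, [323.0, 228.0], 575), (0.41, [195.0, 277.0], 762)] cap [326.6 215.8] [321, 212, 12, 10, 80]
   tri [0.5298 0.0678 0.0612] reproj [[0.1, 0.1], [0.3, -0.0]]
pot_yellow top [(0.57, [338.0, 261.0], 341)] cap [337.5 262. ] [332, 257, 12, 11, 103]
pot_yellow scene [(0.7, [273.0, 232.0], 555), (0.65, [190.0, 277.0], 697)] cap [268.3 223.5] [262, 218, 13, 12, 123]
   tri [ 0.4459 -0.0462  0.0574] reproj [[0.2, 0.2], [0.4, -0.0]]
pot_green top [] pot_green scene [(0.57, [194.0, 278.0], 702)] cap [191.2 263.9] [185, 260, 14, 9, 106]
[{'centre': [515.7, 201.1], 'score': 0.98}]
1.2
```

```bash
cat >> h.py <<'E'
from scipy.spatial.transform import Rotation as Ro
def rot(s): q=s["ee_rot"]; return Ro.from_quat([q[1],q[2],q[3],q[0]]).as_matrix()
def plan(X,zdir=None):
    s=manip.get_state(); R=rot(s); d=R.T@(np.array(X)-s["position"])*1000
    a=None
    if zdir is not None:
        v=R.T@np.r_[np.array(zdir,float)[:2],0]; a=np.arctan2(-v[1],v[2])
        a=(a+np.pi/2)%np.pi-np.pi/2
    print("clock",round(s["clock"],2),"pos",np.round(s["position"],4),"w",round(s["width"],4),"q1,q6",np.round(s["qpos"][[0,5]],2),"F",np.round(s["contact_force"],1))
    print(" shift",np.round(d,1),"turn",a, "toolx",np.round(R[:,0],3),"z",np.round(R[:,2],3))
E
python3 - <<'E'
from h import *
c=viewer.get_calibration("top")
for n,p,z in [("jr",(374.6,225.2),.076),("jy",(253.6,265.5),.076),("jg",(228.2,233.8),.076),("pr",(293.9,231),.064),("py",(337.5,262),.064),("pg",(419.7,261.9),.064),("dr",(400,190),.010),("dy",(321.7,183.7),.010),("dg",(250.5,195.5),.010)]:
    print(n,np.round(onplane(c,p,z),4))
im=viewer.get_image("top"); m=capmask(im,"green"); 
nl,lab,st,ce=cv2.connectedComponentsWithStats(m.astype(np.uint8))
print([(st[i].tolist(),ce[i].round(1).tolist()) for i in range(1,nl) if st[i,4]>300])
im=viewer.get_image("scene"); 
c2=viewer.get_calibration("scene")
i=max(range(1,nl),key=lambda i:st[i,4]); 
print(tri(c,ce[i],c2,[390.5,229.5]))
plan([.54,-.145,.2],[-0.65,0.76]); plan([.54,-.145,.2],[0,1])
E
```

```text
jr [ 0.5402 -0.1445  0.076 ]
jy [0.4406 0.1737 0.076 ]
jg [0.5248 0.2395 0.076 ]
pr [0.5299 0.0679 0.064 ]
py [ 0.446  -0.0455  0.064 ]
pg [ 0.4422 -0.2616  0.064 ]
dr [ 0.6422 -0.223   0.01  ]
dy [ 0.6637 -0.0081  0.01  ]
dg [0.6346 0.1882 0.01  ]
[([236, 181, 29, 30, 660], [250.4, 195.5])]
[0.63515397 0.18884787 0.00759833]
clock 1.3 pos [0.2228 0.5301 0.2313] w 0.0851 q1,q6 [ 1.05 -0.12] F [-0.1  0.1  0.2]
 shift [  31.3 -554.  -499.6] turn -1.1053225618976856 toolx [ 0.  0. -1.] z [0.387 0.922 0.   ]
clock 1.3 pos [0.2228 0.5301 0.2313] w 0.0851 q1,q6 [ 1.05 -0.12] F [-0.1  0.1  0.2]
 shift [  31.3 -554.  -499.6] turn -0.3977808907643343 toolx [ 0.  0. -1.] z [0.387 0.922 0.   ]
```

>>> move_arm(rows=[[[30, -554, -500], -0.4, 85], [[30, -554, -500], -0.4, 85], [[30, -554, -500], -0.4, 85], [[30, -554, -500], -0.4, 85], [[30, -554, -500], -0.4, 85], [[30, -554, -500], -0.4, 85], [[30, -554, -500], -0.4, 85], [[30, -554, -500], -0.4, 85]])

```text
clock: 1.97
position: [0.3622, 0.2325, 0.2184]
ee_rot: [-0.5, 0.501, -0.499, -0.501]
contact_force: [1.7, 0.4, -0.2]
width: 0.0852
```

```bash
python3 -c "
from h import *
plan([.540,-.145,.2],[0,1])"
```

```text
clock 1.97 pos [0.3622 0.2325 0.2184] w 0.0852 q1,q6 [ 0.41 -1.16] F [ 1.7  0.4 -0.2]
 shift [  18.4 -176.8 -378. ] turn 0.0027924440533531047 toolx [ 0.001  0.    -1.   ] z [-0.003  1.     0.   ]
```

>>> move_arm(rows=[[[18, -177, -378], 0, 85], [[18, -177, -378], 0, 85], [[18, -177, -378], 0, 85], [[18, -177, -378], 0, 85], [[18, -177, -378], 0, 85], [[18, -177, -378], 0, 85], [[18, -177, -378], 0, 85], [[18, -177, -378], 0, 85]])

```text
clock: 2.63
position: [0.5041, -0.0692, 0.2043]
ee_rot: [-0.5, 0.501, -0.499, -0.5]
contact_force: [-0.1, 0.3, 0.5]
width: 0.0849
```

```bash
python3 -c "
from h import *
plan([.540,-.145,.2],[0,1])"
```

```text
clock 2.63 pos [ 0.5041 -0.0692  0.2043] w 0.0849 q1,q6 [-0.27 -1.85] F [-0.1  0.3  0.5]
 shift [  4.3 -35.7 -75.9] turn 0.0021638102031309447 toolx [ 0.002  0.001 -1.   ] z [-0.002  1.     0.   ]
```

>>> move_arm(rows=[[[4, -36, -76], 0, 85], [[4, -36, -76], 0, 85], [[4, -36, -76], 0, 85], [[4, -36, -76], 0, 85]])

```text
clock: 2.97
position: [0.5411, -0.1476, 0.1996]
ee_rot: [0.501, -0.5, 0.5, 0.499]
contact_force: [0.0, 0.2, -0.2]
width: 0.0848
```

```bash
python3 - <<'E'
from h import *
plan([.540,-.145,.2],[0,1])
c=viewer.get_calibration("wrist"); im=viewer.get_image("wrist"); cv2.imwrite("pics/b_wrist.png",im[:,:,::-1])
m=capmask(im,"red"); nl,lab,st,ce=cv2.connectedComponentsWithStats(m.astype(np.uint8))
for i in range(1,nl):
    if st[i,4]>150: print(st[i].tolist(),ce[i].round(1), onplane(c,ce[i],.076).round(4), onplane(c,ce[i],.01).round(4))
print("proj cap",proj(c,[.540,-.145,.076]),"dish",proj(c,[.6425,-.223,.01]))
E
```

```text
clock 2.97 pos [ 0.5411 -0.1476  0.1996] w 0.0848 q1,q6 [-0.39 -1.96] F [ 0.   0.2 -0.2]
 shift [-0.4  1.1  2.6] turn -0.001445260816905547 toolx [ 0.001  0.    -1.   ] z [0.001 1.    0.   ]
[595, 188, 45, 42, 1394] [616.8 208.3] [0.527  0.0588 0.076 ] [0.544  0.1099 0.01  ]
[301, 207, 45, 43, 1421] [323.2 227.8] [ 0.5409 -0.1445  0.076 ] [ 0.5613 -0.1439  0.01  ]
[196, 274, 89, 79, 4872] [241.2 310.6] [ 0.6064 -0.2064  0.076 ] [ 0.643  -0.2212  0.01  ]
proj cap [322.45345255 226.54060128] dish [239.19467661 310.07583754]
```

View pics/b_wrist.png

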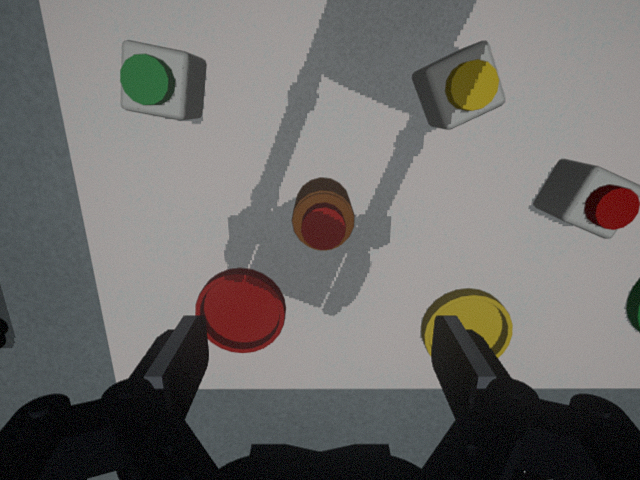

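The wrist view shows the red jar at (323,228), centred between the fingers. All three views agree to within about 1 mm.

>>> move_arm(force=40, rows=[[[30, 0, 3], 0, 85], [[60, 0, 3], 0, 85], [[90, 0, 3], 0, 85], [[120, 0, 3], 0, 85], [[150, 0, 3], 0, 85], [[168, 0, 3], 0, 85], [[179, 0, 3], 0, 85], [[179, 0, 3], 0, 85]])

```text
clock: 3.68
position: [0.5374, -0.1397, 0.0185]
ee_rot: [0.499, -0.498, 0.5, 0.503]
contact_force: [-1.0, -0.1, 0.4]
width: 0.0851
```

```bash
python3 -c "
from h import *
plan([.5405,-.1447,.02],[0,1])"
```

```text
clock 3.68 pos [ 0.5374 -0.1397  0.0185] w 0.0851 q1,q6 [-0.38 -1.96] F [-1.  -0.1  0.4]
 shift [-1.5 -3.1 -5. ] turn 0.001996162748425956 toolx [-0.005  0.004 -1.   ] z [-0.002  1.     0.004]
```

>>> move_arm(force=40, rows=[[[-2, -3, -5], 0, 85], [[-2, -3, -5], 0, 85], [[-2, -3, -5], 0, 85]])

```text
clock: 3.93
position: [0.5416, -0.1448, 0.022]
ee_rot: [0.5, -0.499, 0.499, 0.502]
contact_force: [0.4, 0.1, 0.7]
width: 0.0849
```

```bash
python3 -c "
from h import *
plan([.5405,-.1447,.02],[0,1])"
```

```text
clock 3.93 pos [ 0.5416 -0.1448  0.022 ] w 0.0849 q1,q6 [-0.39 -1.96] F [0.4 0.1 0.7]
 shift [2.  1.1 0.1] turn 0.00244113397151291 toolx [-0.003  0.003 -1.   ] z [-0.002  1.     0.003]
```

>>> move_arm(force=40, rows=[[[0, 1, 0], 0, 44], [[0, 1, 0], 0, 44], [[0, 1, 0], 0, 44], [[0, 1, 0], 0, 44], [[0, 1, 0], 0, 44], [[0, 1, 0], 0, 44], [[0, 1, 0], 0, 44], [[0, 1, 0], 0, 44]])

```text
clock: 4.6
position: [0.5409, -0.145, 0.0229]
ee_rot: [0.5, -0.5, 0.499, 0.502]
contact_force: [-0.8, -0.3, 5.9]
width: 0.0471
```

```bash
python3 -c "
from h import *
plan([.5405,-.1447,.02],[0,1])"
```

```text
clock 4.6 pos [ 0.5409 -0.145   0.0229] w 0.0471 q1,q6 [-0.39 -1.96] F [-0.8 -0.3  5.9]
 shift [2.9 0.4 0.3] turn 0.0024828331166915074 toolx [-0.002  0.003 -1.   ] z [-0.002  1.     0.003]
```

>>> move_arm(force=40, rows=[[[-10, 0, 0], 0, 40], [[-30, 0, 0], 0, 40], [[-60, 0, 0], 0, 40], [[-80, 0, 0], 0, 40], [[-80, 0, 0], 0, 40]])

```text
clock: 5.02
position: [0.5439, -0.1464, 0.1074]
ee_rot: [-0.501, 0.502, -0.498, -0.499]
contact_force: [0.9, -0.1, -1.9]
width: 0.0471
```

```bash
python3 -c "
from h import *
plan([.6427,-.2225,.1],[0,1])"
```

```text
clock 5.02 pos [ 0.5439 -0.1464  0.1074] w 0.0471 q1,q6 [-0.39 -1.96] F [ 0.9 -0.1 -1.9]
 shift [  8.1 -98.5 -76.3] turn 0.0023990036027574657 toolx [ 0.007 -0.001 -1.   ] z [-0.002  1.    -0.001]
```

Lifted, with about 1.9 N of load. I'll move over the red dish.

>>> move_arm(rows=[[[5, -25, -19], 0, 40], [[5, -50, -38], 0, 40], [[5, -75, -57], 0, 40], [[5, -98, -76], 0, 40], [[5, -98, -76], 0, 40], [[5, -98, -76], 0, 40], [[5, -98, -76], 0, 40]])

```text
clock: 5.6
position: [0.6406, -0.2214, 0.1015]
ee_rot: [-0.501, 0.501, -0.498, -0.5]
contact_force: [-0.6, -0.9, -1.9]
width: 0.0472
```

```bash
python3 - <<'E'
from h import *
plan([.6427,-.2225,.028],[0,1])
for n in ("top","wrist"):
    im=viewer.get_image(n); cv2.imwrite(f"pics/c_{n}.png",im[:,:,::-1])
E
```

```text
clock 5.6 pos [ 0.6406 -0.2214  0.1015] w 0.0472 q1,q6 [-0.44 -2.01] F [-0.6 -0.9 -1.9]
 shift [73.5 -1.8 -1.2] turn 0.0020972181257505884 toolx [ 0.003  0.001 -1.   ] z [-0.002  1.     0.001]
```

View pics/c_wrist.png

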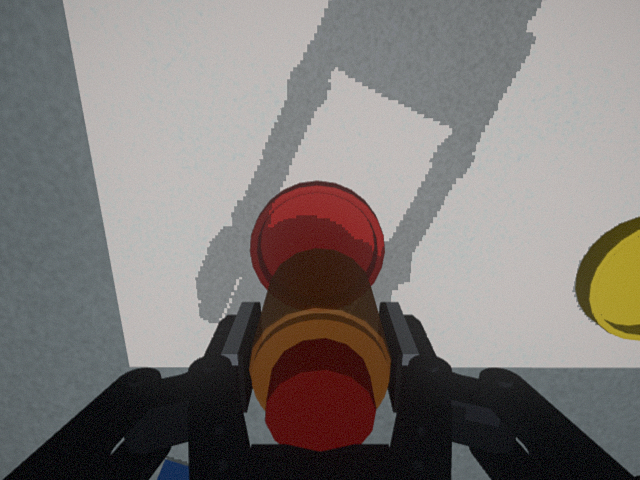

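The wrist view shows the jar held straight at (320,370), above the red dish at (318,247). Lowering now.

>>> move_arm(rows=[[[15, -2, -1], 0, 40], [[30, -2, -1], 0, 40], [[45, -2, -1], 0, 40], [[58, -2, -1], 0, 40], [[66, -2, -1], 0, 40], [[70, -2, -1], 0, 40], [[70, -2, -1], 0, 40], [[70, -2, -1], 0, 40]])

```text
clock: 6.37
position: [0.6431, -0.2219, 0.0329]
ee_rot: [-0.501, 0.502, -0.498, -0.5]
contact_force: [0.6, 0.6, -0.8]
width: 0.0472
```

```bash
python3 - <<'E'
from h import *
plan([.6427,-.2225,.027],[0,1])
E
```

```text
clock 6.37 pos [ 0.6431 -0.2219  0.0329] w 0.0472 q1,q6 [-0.44 -2.01] F [ 0.6  0.6 -0.8]
 shift [ 5.9  0.4 -0.6] turn 0.0029120597518477176 toolx [ 0.005  0.001 -1.   ] z [-0.003  1.     0.001]
```

>>> move_arm(rows=[[[1, 0, 0], 0, 40], [[2, 0, 0], 0, 40], [[3, 0, 0], 0, 40], [[4, 0, 0], 0, 40], [[5, 0, 0], 0, 40], [[5, 0, 0], 0, 40]])

```text
clock: 6.87
position: [0.643, -0.2219, 0.0277]
ee_rot: [-0.501, 0.502, -0.498, -0.5]
contact_force: [-0.5, 0.6, -0.9]
width: 0.0465
```

```bash
python3 - <<'E'
from h import *
plan([.6427,-.2225,.027],[0,1])
E
```

```text
clock 6.87 pos [ 0.643  -0.2219  0.0277] w 0.0465 q1,q6 [-0.44 -2.01] F [-0.5  0.6 -0.9]
 shift [ 0.7  0.3 -0.6] turn 0.0028177227538650484 toolx [ 0.005  0.001 -1.   ] z [-0.003  1.     0.001]
```

Not in contact yet, so I'll lower in 1 mm steps.

>>> move_arm(rows=[[[1, 0, 0], 0, 40], [[1, 0, 0], 0, 40], [[2, 0, 0], 0, 40], [[2, 0, 0], 0, 40]])

```text
clock: 7.2
position: [0.6433, -0.2219, 0.0269]
ee_rot: [-0.501, 0.502, -0.498, -0.499]
contact_force: [-1.4, 0.9, 5.9]
width: 0.0473
```

In contact at +6 N. Releasing.

>>> move_arm(rows=[[[0, 0, 0], 0, 50], [[0, 0, 0], 0, 55], [[0, 0, 0], 0, 62], [[0, 0, 0], 0, 70], [[0, 0, 0], 0, 78], [[0, 0, 0], 0, 80]])

```text
clock: 7.7
position: [0.6432, -0.2219, 0.0268]
ee_rot: [-0.501, 0.502, -0.498, -0.5]
contact_force: [-0.1, 0.4, 0.3]
width: 0.0802
```

>>> move_arm(rows=[[[-20, 0, 0], 0, 80], [[-45, 0, 0], 0, 80], [[-80, 0, 0], 0, 80], [[-120, 0, 0], 0, 80], [[-150, 0, 0], 0, 80], [[-150, 0, 0], 0, 80], [[-150, 0, 0], 0, 80]])

```text
clock: 8.28
position: [0.6437, -0.2225, 0.1795]
ee_rot: [-0.501, 0.504, -0.497, -0.498]
contact_force: [0.6, 0.1, -1.4]
width: 0.0799
```

```bash
python3 - <<'E'
from h import *
plan([.4405,.174,.18],[0,1])
im=viewer.get_image("wrist"); cv2.imwrite(f"pics/d_wrist.png",im[:,:,::-1])
E
```

```text
clock 8.28 pos [ 0.6437 -0.2225  0.1795] w 0.0799 q1,q6 [-0.44 -2.01] F [ 0.6  0.1 -1.4]
 shift [ -3.3 202.  397.1] turn 0.0028671471001628923 toolx [ 0.01  -0.002 -1.   ] z [-0.003  1.    -0.002]
```

View pics/d_wrist.png

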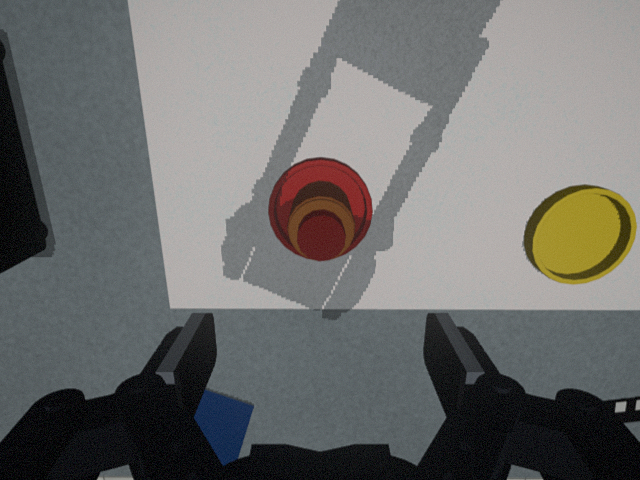

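The red jar stands upright and centred in the red dish at (321,215). Next is the yellow jar.

>>> move_arm(rows=[[[-3, 202, 397], 0, 85], [[-3, 202, 397], 0, 85], [[-3, 202, 397], 0, 85], [[-3, 202, 397], 0, 85], [[-3, 202, 397], 0, 85], [[-3, 202, 397], 0, 85], [[-3, 202, 397], 0, 85], [[-3, 202, 397], 0, 85]])

```text
clock: 9.0
position: [0.4876, 0.0761, 0.1762]
ee_rot: [-0.5, 0.501, -0.499, -0.5]
contact_force: [0.4, 0.8, -0.5]
width: 0.0849
```

```bash
python3 - <<'E'
from h import *
plan([.4405,.174,.18],[0,1])
E
```

```text
clock 9.0 pos [0.4876 0.0761 0.1762] w 0.0849 q1,q6 [ 0.01 -1.56] F [ 0.4  0.8 -0.5]
 shift [-3.8 46.9 98. ] turn 0.002162532527127947 toolx [ 0.001  0.    -1.   ] z [-0.002  1.     0.   ]
```

>>> move_arm(rows=[[[-4, 47, 98], 0, 85], [[-4, 47, 98], 0, 85], [[-4, 47, 98], 0, 85], [[-4, 47, 98], 0, 85], [[-4, 47, 98], 0, 85]])

```text
clock: 9.42
position: [0.4385, 0.1748, 0.1785]
ee_rot: [0.498, -0.501, 0.499, 0.502]
contact_force: [0.1, -1.1, -0.0]
width: 0.085
```

```bash
python3 - <<'E'
from h import *
plan([.4405,.174,.022],[0,1])
c=viewer.get_calibration("wrist"); im=viewer.get_image("wrist"); cv2.imwrite("pics/e_wrist.png",im[:,:,::-1])
for col in("yellow","green"):
  m=capmask(im,col); nl,lab,st,ce=cv2.connectedComponentsWithStats(m.astype(np.uint8))
  for i in range(1,nl):
    if st[i,4]>150: print(col,st[i].tolist(),ce[i].round(1), onplane(c,ce[i],.076).round(4), onplane(c,ce[i],.01).round(4))
E
```

```text
clock 9.42 pos [0.4385 0.1748 0.1785] w 0.085 q1,q6 [ 0.23 -1.34] F [ 0.1 -1.1 -0. ]
 shift [156.5  -2.4  -0.7] turn 0.005681741115665329 toolx [-0.002 -0.001 -1.   ] z [-0.006  1.    -0.001]
yellow [295, 215, 47, 50, 1716] [318.1 241.1] [0.4406 0.1742 0.076 ] [0.4632 0.1741 0.01  ]
yellow [0, 217, 35, 47, 1068] [ 12.1 239.7] [ 0.4409 -0.0262  0.076 ] [ 0.4636 -0.0803  0.01  ]
green [387, 335, 43, 36, 1185] [408.4 352.5] [0.5254 0.24   0.076 ] [0.5708 0.2575 0.01  ]
green [291, 378, 85, 70, 3916] [333.4 409.1] [0.5763 0.1866 0.076 ] [0.6354 0.1897 0.01  ]
```

View pics/e_wrist.png

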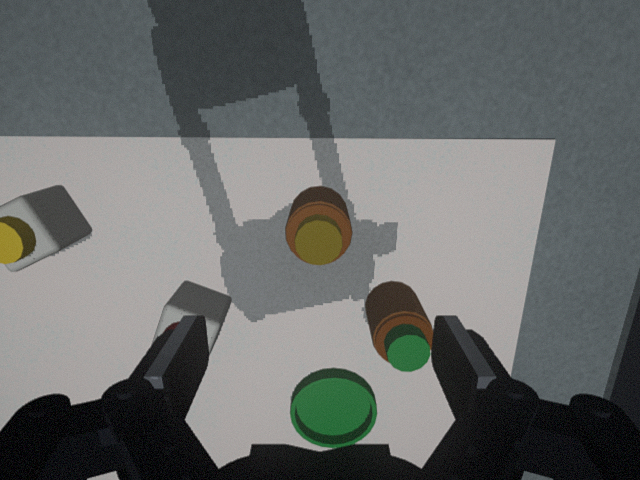

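The wrist view shows the yellow jar at (318,241) and the green jar clear of the fingers' path. The positions agree to under 1 mm.

>>> move_arm(force=40, rows=[[[30, -2, -1], 0, 85], [[60, -2, -1], 0, 85], [[90, -2, -1], 0, 85], [[120, -2, -1], 0, 85], [[140, -2, -1], 0, 85], [[152, -2, -1], 0, 85], [[156, -2, -1], 0, 85], [[156, -2, -1], 0, 85]])

```text
clock: 10.13
position: [0.4407, 0.1713, 0.0212]
ee_rot: [0.498, -0.5, 0.501, 0.501]
contact_force: [-0.5, -0.0, 1.1]
width: 0.0848
```

>>> move_arm(rows=[[[0, 0, 0], 0, 85]])

```text
clock: 10.22
position: [0.4416, 0.1707, 0.0214]
ee_rot: [0.498, -0.5, 0.501, 0.501]
contact_force: [-0.3, 0.7, 0.8]
width: 0.0847
```

```bash
python3 - <<'E'
from h import *
plan([.4405,.174,.022],[0,1])
E
```

```text
clock 10.22 pos [0.4416 0.1707 0.0214] w 0.0847 q1,q6 [ 0.22 -1.35] F [-0.3  0.7  0.8]
 shift [-0.6  1.1  3.3] turn 0.0008601100147804797 toolx [-0.004 -0.002 -1.   ] z [-0.001  1.    -0.002]
```

>>> move_arm(force=40, rows=[[[-1, 1, 3], 0, 85], [[-1, 1, 3], 0, 70], [[-1, 1, 3], 0, 60], [[-1, 1, 3], 0, 44], [[-1, 1, 3], 0, 40], [[-1, 1, 3], 0, 40], [[-1, 1, 3], 0, 40], [[-1, 1, 3], 0, 40]])

```text
clock: 10.88
position: [0.441, 0.1739, 0.0232]
ee_rot: [0.498, -0.5, 0.501, 0.501]
contact_force: [-1.2, -1.9, 6.6]
width: 0.0468
```

>>> move_arm(rows=[[[0, 0, 0], 0, 40], [[-10, 0, 0], 0, 40], [[-30, 0, 0], 0, 40], [[-60, 0, 0], 0, 40], [[-85, 0, 0], 0, 40], [[-85, 0, 0], 0, 40], [[-85, 0, 0], 0, 40]])

```text
clock: 11.47
position: [0.4419, 0.1743, 0.1092]
ee_rot: [-0.499, 0.501, -0.5, -0.5]
contact_force: [-0.5, 0.7, -1.0]
width: 0.0474
```

```bash
python3 - <<'E'
from h import *
plan([.6645,-.0075,.115],[0,1])
E
```

```text
clock 11.47 pos [0.4419 0.1743 0.1092] w 0.0474 q1,q6 [ 0.23 -1.34] F [-0.5  0.7 -1. ]
 shift [  -5.5 -222.3 -182.1] turn 0.00133519520033909 toolx [ 0.    -0.001 -1.   ] z [-0.001  1.    -0.001]
```

>>> move_arm(rows=[[[-25, 0, 0], 0, 40], [[-30, -28, -23], 0, 40], [[-30, -56, -46], 0, 40], [[-30, -84, -69], 0, 40], [[-30, -112, -92], 0, 40], [[-30, -140, -115], 0, 40], [[-30, -168, -138], 0, 40], [[-30, -196, -161], 0, 40]])

```text
clock: 12.13
position: [0.6379, 0.0124, 0.1368]
ee_rot: [0.498, -0.499, 0.501, 0.501]
contact_force: [0.4, 0.9, -1.7]
width: 0.0471
```

```bash
python3 - <<'E'
from h import *
plan([.6645,-.0075,.115],[0,1])
E
```

```text
clock 12.13 pos [0.6379 0.0124 0.1368] w 0.0471 q1,q6 [-0.09 -1.66] F [ 0.4  0.9 -1.7]
 shift [ 21.7 -26.7 -19.9] turn 0.0011412600820215335 toolx [-0.004 -0.001 -1.   ] z [-0.001  1.    -0.001]
```

>>> move_arm(rows=[[[0, -15, -12], 0, 40], [[10, -27, -20], 0, 40], [[22, -27, -20], 0, 40], [[32, -27, -20], 0, 40], [[32, -27, -20], 0, 40], [[32, -27, -20], 0, 40]])

```text
clock: 12.63
position: [0.6627, -0.0066, 0.1026]
ee_rot: [0.497, -0.498, 0.502, 0.503]
contact_force: [-0.1, 0.5, -1.4]
width: 0.0467
```

```bash
python3 - <<'E'
from h import *
plan([.6645,-.0075,.027],[0,1])
im=viewer.get_image("wrist"); cv2.imwrite(f"pics/f_wrist.png",im[:,:,::-1])
c=viewer.get_calibration("wrist")
m=capmask(im,"yellow"); nl,lab,st,ce=cv2.connectedComponentsWithStats(m.astype(np.uint8))
for i in range(1,nl):
    if st[i,4]>150: print(st[i].tolist(),ce[i].round(1))
E
```

```text
clock 12.63 pos [ 0.6627 -0.0066  0.1026] w 0.0467 q1,q6 [-0.11 -1.69] F [-0.1  0.5 -1.4]
 shift [75.6 -2.4 -0.9] turn 0.0019513544446592146 toolx [-0.009  0.    -1.   ] z [-0.002  1.     0.   ]
[252, 183, 134, 106, 8400] [318.7 228.9]
[264, 337, 111, 115, 10057] [319.6 396. ]
```

View pics/f_wrist.png

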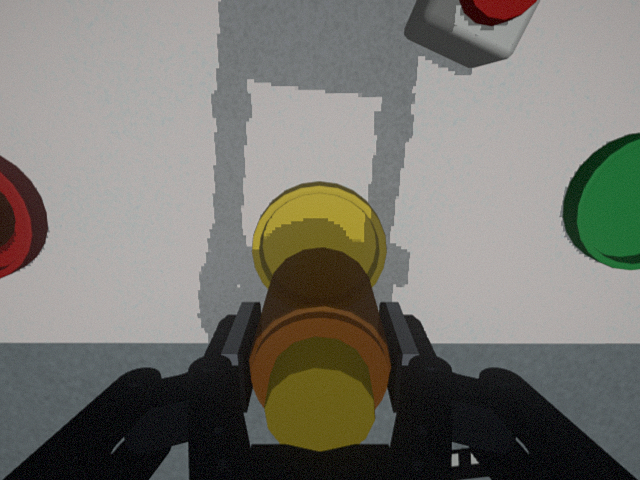

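The jar is straight at column 320, and the yellow dish centre is at column 319. Lowering.

>>> move_arm(rows=[[[15, -2, -1], 0, 40], [[30, -2, -1], 0, 40], [[45, -2, -1], 0, 40], [[58, -2, -1], 0, 40], [[66, -2, -1], 0, 40], [[71, -2, -1], 0, 40], [[71, -2, -1], 0, 40], [[71, -2, -1], 0, 40]])

```text
clock: 13.35
position: [0.6656, -0.0075, 0.0335]
ee_rot: [0.498, -0.499, 0.501, 0.502]
contact_force: [-0.7, -0.3, -1.8]
width: 0.0467
```

```bash
python3 - <<'E'
from h import *
plan([.6645,-.0075,.027],[0,1])
E
```

```text
clock 13.35 pos [ 0.6656 -0.0075  0.0335] w 0.0467 q1,q6 [-0.12 -1.69] F [-0.7 -0.3 -1.8]
 shift [ 6.5  1.1 -0. ] turn 0.0023979742505650936 toolx [-0.005 -0.    -1.   ] z [-0.002  1.    -0.   ]
```

>>> move_arm(rows=[[[1, 1, 0], 0, 40], [[2, 1, 0], 0, 40], [[3, 1, 0], 0, 40], [[4, 1, 0], 0, 40], [[5, 1, 0], 0, 40], [[5, 1, 0], 0, 40], [[6, 1, 0], 0, 40], [[6, 1, 0], 0, 40]])

```text
clock: 14.02
position: [0.6646, -0.0075, 0.0274]
ee_rot: [0.498, -0.499, 0.501, 0.502]
contact_force: [-0.5, 0.5, -1.7]
width: 0.0469
```

>>> move_arm(rows=[[[1, 0, 0], 0, 40], [[1, 0, 0], 0, 40], [[2, 0, 0], 0, 40], [[2, 0, 0], 0, 40]])

```text
clock: 14.35
position: [0.6646, -0.0075, 0.0272]
ee_rot: [0.498, -0.5, 0.501, 0.502]
contact_force: [-3.5, 0.5, 9.0]
width: 0.0468
```

In contact at 9 N. Releasing.

>>> move_arm(rows=[[[0, 0, 0], 0, 50], [[0, 0, 0], 0, 55], [[0, 0, 0], 0, 62], [[0, 0, 0], 0, 70], [[0, 0, 0], 0, 78], [[0, 0, 0], 0, 80]])

```text
clock: 14.85
position: [0.6645, -0.0075, 0.0269]
ee_rot: [0.498, -0.499, 0.501, 0.502]
contact_force: [-0.2, -0.0, -0.1]
width: 0.08
```

>>> move_arm(rows=[[[-20, 0, 0], 0, 80], [[-45, 0, 0], 0, 80], [[-80, 0, 0], 0, 80], [[-120, 0, 0], 0, 80], [[-150, 0, 0], 0, 80], [[-150, 0, 0], 0, 80], [[-150, 0, 0], 0, 80]])

```text
clock: 15.43
position: [0.6666, -0.0076, 0.1795]
ee_rot: [-0.499, 0.501, -0.5, -0.5]
contact_force: [0.3, -0.1, -1.0]
width: 0.0802
```

```bash
python3 - <<'E'
from h import *
plan([.525,.2397,.18],[0,1])
im=viewer.get_image("wrist"); cv2.imwrite(f"pics/g_wrist.png",im[:,:,::-1])
E
```

```text
clock 15.43 pos [ 0.6666 -0.0076  0.1795] w 0.0802 q1,q6 [-0.12 -1.69] F [ 0.3 -0.1 -1. ]
 shift [ -0.8 141.  247.6] turn 0.002365683634918625 toolx [-0.    -0.001 -1.   ] z [-0.002  1.    -0.001]
```

View pics/g_wrist.png

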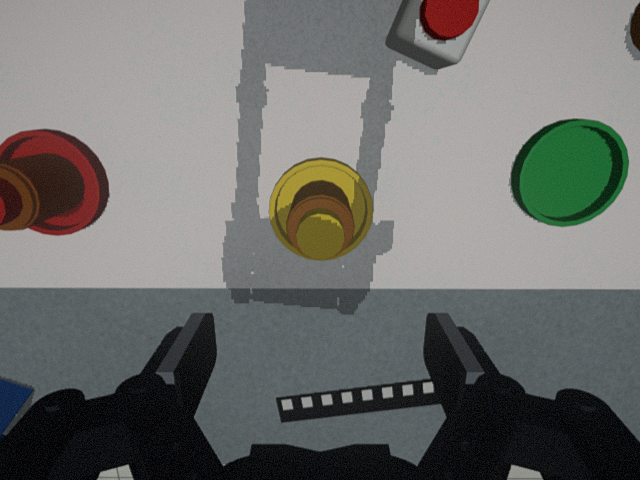

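The yellow jar stands upright and centred in its dish at (321,215). Next is the green jar.

>>> move_arm(rows=[[[0, 141, 248], 0, 85], [[0, 141, 248], 0, 85], [[0, 141, 248], 0, 85], [[0, 141, 248], 0, 85], [[0, 141, 248], 0, 85], [[0, 141, 248], 0, 85], [[0, 141, 248], 0, 85], [[0, 141, 248], 0, 85]])

```text
clock: 16.15
position: [0.5181, 0.2451, 0.1754]
ee_rot: [0.495, -0.499, 0.501, 0.505]
contact_force: [-0.4, -1.5, 0.9]
width: 0.0852
```

>>> move_arm(rows=[[[0, 0, 0], 0, 85]])

```text
clock: 16.23
position: [0.5166, 0.246, 0.1738]
ee_rot: [0.494, -0.499, 0.501, 0.506]
contact_force: [0.3, 0.6, -0.0]
width: 0.0849
```

```bash
python3 - <<'E'
from h import *
plan([.525,.2397,.022],[0,1])
c=viewer.get_calibration("wrist"); im=viewer.get_image("wrist"); cv2.imwrite("pics/i_wrist.png",im[:,:,::-1])
for col in("yellow","green"):
  m=capmask(im,col); nl,lab,st,ce=cv2.connectedComponentsWithStats(m.astype(np.uint8))
  for i in range(1,nl):
    if st[i,4]>150: print(col,st[i].tolist(),ce[i].round(1), onplane(c,ce[i],.076).round(4), onplane(c,ce[i],.01).round(4))
E
```

```text
clock 16.23 pos [0.5166 0.246  0.1738] w 0.0849 q1,q6 [ 0.32 -1.26] F [ 0.3  0.6 -0. ]
 shift [151.6 -10.5  -6.3] turn 0.010967302341938767 toolx [-0.014 -0.    -1.   ] z [-0.011  1.    -0.   ]
yellow [0, 327, 89, 79, 2316] [ 51.7 355.1] [0.603  0.0576 0.076 ] [0.6486 0.0063 0.01  ]
green [208, 306, 93, 81, 4665] [254.2 345.2] [0.5933 0.2014 0.076 ] [0.6362 0.1893 0.01  ]
```

View pics/i_wrist.png

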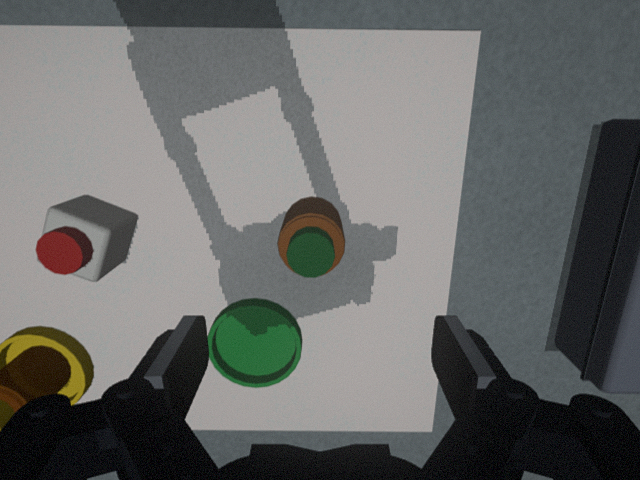

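The green jar is at (311,252), just left of the jaw centre, as predicted. I'll correct sideways first and then descend.

>>> move_arm(force=40, rows=[[[10, -8, -6], 0.01, 85], [[35, -8, -6], 0.01, 85], [[60, -8, -6], 0.01, 85], [[70, -8, -6], 0.01, 85], [[70, -8, -6], 0.01, 85], [[70, -8, -6], 0.01, 85]])

```text
clock: 16.78
position: [0.5231, 0.2389, 0.1022]
ee_rot: [0.496, -0.495, 0.505, 0.504]
contact_force: [0.9, 1.2, 0.5]
width: 0.0846
```

```bash
python3 - <<'E'
from h import *
plan([.525,.2397,.022],[0,1])
c=viewer.get_calibration("wrist"); print(proj(c,[.525,.2397,.076]))
im=viewer.get_image("wrist"); cv2.imwrite("pics/j_wrist.png",im[:,:,::-1])
h=cv2.cvtColor(im,cv2.COLOR_RGB2HSV); m=(h[...,0]>45)&(h[...,0]<85)&(h[...,1]>110)&(h[...,2]>30)
nl,lab,st,ce=cv2.connectedComponentsWithStats(m.astype(np.uint8))
for i in range(1,nl):
    if st[i,4]>150: print(st[i].tolist(),ce[i].round(1), onplane(c,ce[i],.076).round(4))
E
```

```text
clock 16.78 pos [0.5231 0.2389 0.1022] w 0.0846 q1,q6 [ 0.3  -1.27] F [0.9 1.2 0.5]
 shift [80.2 -3.4  0.8] turn -0.0018721059934223572 toolx [-0.019 -0.    -1.   ] z [ 0.002  1.    -0.   ]
[320.23997463 293.99600247]
[289, 259, 66, 66, 3065] [321.4 294.3] [0.5252 0.2403 0.076 ]
[191, 339, 118, 108, 9328] [250.2 394.5] [0.5819 0.2035 0.076 ]
```

>>> move_arm(force=40, rows=[[[20, -2, 1], 0, 85], [[40, -2, 1], 0, 85], [[60, -2, 1], 0, 85], [[72, -2, 1], 0, 85], [[79, -2, 1], 0, 85], [[79, -2, 1], 0, 85], [[79, -2, 1], 0, 85]])

```text
clock: 17.42
position: [0.5255, 0.2407, 0.0253]
ee_rot: [0.497, -0.496, 0.504, 0.503]
contact_force: [-0.3, -0.2, 0.5]
width: 0.0848
```

```bash
python3 - <<'E'
from h import *
plan([.525,.2398,.022],[0,1])
E
```

```text
clock 17.42 pos [0.5255 0.2407 0.0253] w 0.0848 q1,q6 [ 0.31 -1.27] F [-0.3 -0.2  0.5]
 shift [ 3.3  0.5 -0.9] turn -0.0016254656224730102 toolx [-0.014  0.001 -1.   ] z [0.002 1.    0.001]
```

>>> move_arm(force=40, rows=[[[3, 0, -1], 0, 85], [[3, 0, -1], 0, 70], [[3, 0, -1], 0, 60], [[3, 0, -1], 0, 44], [[3, 0, -1], 0, 40], [[3, 0, -1], 0, 40], [[3, 0, -1], 0, 40], [[3, 0, -1], 0, 40]])

```text
clock: 18.08
position: [0.526, 0.2398, 0.0231]
ee_rot: [0.498, -0.496, 0.503, 0.503]
contact_force: [-1.1, 0.1, 5.3]
width: 0.047
```

>>> move_arm(rows=[[[0, 0, 0], 0, 40], [[-10, 0, 0], 0, 40], [[-30, 0, 0], 0, 40], [[-60, 0, 0], 0, 40], [[-85, 0, 0], 0, 40], [[-85, 0, 0], 0, 40], [[-85, 0, 0], 0, 40]])

```text
clock: 18.67
position: [0.528, 0.24, 0.1096]
ee_rot: [0.499, -0.497, 0.502, 0.503]
contact_force: [0.5, -0.3, -1.4]
width: 0.0473
```

```bash
python3 - <<'E'
from h import *
plan([.635,.1885,.105],[0,1])
E
```

```text
clock 18.67 pos [0.528  0.24   0.1096] w 0.0473 q1,q6 [ 0.3  -1.27] F [ 0.5 -0.3 -1.4]
 shift [   3.4 -107.2  -51.3] turn -0.0014792321556442722 toolx [-0.01   0.003 -1.   ] z [0.002 1.    0.003]
```

>>> move_arm(rows=[[[5, -25, -12], 0, 40], [[5, -50, -24], 0, 40], [[5, -75, -36], 0, 40], [[5, -100, -48], 0, 40], [[5, -107, -51], 0, 40], [[5, -107, -51], 0, 40], [[5, -107, -51], 0, 40]])

```text
clock: 19.25
position: [0.6331, 0.1886, 0.1015]
ee_rot: [0.497, -0.495, 0.504, 0.504]
contact_force: [-0.9, 0.7, -2.3]
width: 0.0472
```

```bash
python3 - <<'E'
from h import *
plan([.635,.1885,.027],[0,1])
im=viewer.get_image("wrist"); cv2.imwrite(f"pics/k_wrist.png",im[:,:,::-1])
E
```

```text
clock 19.25 pos [0.6331 0.1886 0.1015] w 0.0472 q1,q6 [ 0.18 -1.39] F [-0.9  0.7 -2.3]
 shift [74.5 -3.  -0.3] turn -0.0022765512143345656 toolx [-0.015  0.002 -1.   ] z [0.002 1.    0.002]
```

View pics/k_wrist.png

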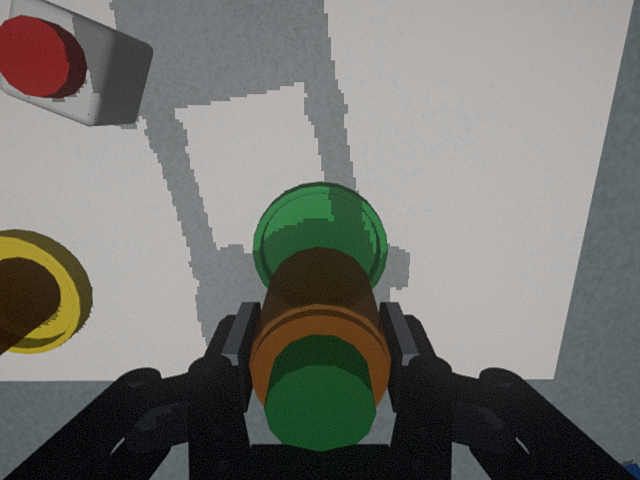

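The jar is straight at column 320, and the green dish centre is at about (320,247). Lowering.

>>> move_arm(rows=[[[15, -2, 0], 0, 40], [[30, -2, 0], 0, 40], [[45, -2, 0], 0, 40], [[58, -2, 0], 0, 40], [[66, -2, 0], 0, 40], [[70, -2, 0], 0, 40], [[70, -2, 0], 0, 40], [[70, -2, 0], 0, 40]])

```text
clock: 19.97
position: [0.6335, 0.1896, 0.0323]
ee_rot: [0.497, -0.496, 0.503, 0.504]
contact_force: [0.3, -0.5, -0.7]
width: 0.0471
```

```bash
python3 - <<'E'
from h import *
plan([.635,.1885,.027],[0,1])
E
```

```text
clock 19.97 pos [0.6335 0.1896 0.0323] w 0.0471 q1,q6 [ 0.18 -1.39] F [ 0.3 -0.5 -0.7]
 shift [ 5.3 -1.6 -1.1] turn -0.0009913429449466271 toolx [-0.014  0.002 -1.   ] z [0.001 1.    0.002]
```

>>> move_arm(rows=[[[1, -1, -1], 0, 40], [[2, -1, -1], 0, 40], [[3, -1, -1], 0, 40], [[4, -1, -1], 0, 40], [[4, -1, -1], 0, 40], [[5, -1, -1], 0, 40], [[5, -1, -1], 0, 40]])

```text
clock: 20.55
position: [0.6343, 0.1886, 0.0272]
ee_rot: [0.497, -0.496, 0.503, 0.504]
contact_force: [0.4, 0.1, -1.4]
width: 0.0469
```

>>> move_arm(rows=[[[1, 0, 0], 0, 40], [[1, 0, 0], 0, 40], [[2, 0, 0], 0, 40], [[2, 0, 0], 0, 40]])

```text
clock: 20.88
position: [0.6344, 0.1886, 0.0271]
ee_rot: [0.497, -0.496, 0.503, 0.504]
contact_force: [-3.5, 0.1, 8.5]
width: 0.0471
```

In contact at 8.5 N. Releasing.

>>> move_arm(rows=[[[0, 0, 0], 0, 50], [[0, 0, 0], 0, 55], [[0, 0, 0], 0, 62], [[0, 0, 0], 0, 70], [[0, 0, 0], 0, 78], [[0, 0, 0], 0, 80]])

```text
clock: 21.38
position: [0.6343, 0.1886, 0.0268]
ee_rot: [0.497, -0.496, 0.503, 0.504]
contact_force: [0.4, 0.6, 0.6]
width: 0.08
```

>>> move_arm(rows=[[[-20, 0, 0], 0, 80], [[-45, 0, 0], 0, 80], [[-80, 0, 0], 0, 80], [[-120, 0, 0], 0, 80], [[-160, 0, 0], 0, 80], [[-180, 0, 0], 0, 80], [[-180, 0, 0], 0, 80]])

```text
clock: 21.97
position: [0.6401, 0.1888, 0.2134]
ee_rot: [0.501, -0.498, 0.5, 0.501]
contact_force: [0.1, 0.5, 1.1]
width: 0.0798
```

>>> move_arm(rows=[[[0, 40, 40], 0, 80], [[0, 80, 80], 0, 80], [[0, 120, 120], 0, 80], [[0, 150, 150], 0, 80], [[0, 180, 180], 0, 80], [[0, 180, 180], 0, 80], [[0, 180, 180], 0, 80]])

```text
clock: 22.55
position: [0.4539, 0.3731, 0.2137]
ee_rot: [0.499, -0.498, 0.499, 0.505]
contact_force: [0.9, -1.6, 0.4]
width: 0.0799
```

```bash
python3 - <<'E'
from h import *
print(manip.get_state()["position"])
ims={n:viewer.get_image(n) for n in("top","scene")}; cal={n:viewer.get_calibration(n) for n in ims}
for n in ims: cv2.imwrite(f"pics/z_{n}.png",ims[n][:,:,::-1])
for c in("red","yellow","green"):
  for k in ("jar_","dish_","pot_"):
    for n in ims:
      r=finder.look_for(k+c,n); print(k+c,n,[(np.round(q["centre"]).tolist(),round(q["score"],2)) for q in r[:2]])
E
```

```text
[0.45393863 0.37313389 0.21374336]
jar_red top [([398.0, 185.0], 0.73), ([336.0, 259.0], 0.64)]
jar_red scene [([266.0, 311.0], 0.59), ([266.0, 330.0], 0.52)]
dish_red top [([394.0, 199.0], 0.61), ([417.0, 262.0], 0.17)]
dish_red scene [([272.0, 329.0], 0.82)]
pot_red top [([293.0, 234.0], 0.85)]
pot_red scene [([327.0, 232.0], 0.83), ([267.0, 311.0], 0.46)]
jar_yellow top [([321.0, 180.0], 0.82), ([515.0, 205.0], 0.63)]
jar_yellow scene [([348.0, 262.0], 0.84), ([270.0, 233.0], 0.27)]
dish_yellow top [([322.0, 197.0], 0.81), ([322.0, 178.0], 0.16)]
dish_yellow scene [([348.0, 279.0], 0.7)]
pot_yellow top [([338.0, 259.0], 0.74), ([399.0, 185.0], 0.44)]
pot_yellow scene [([272.0, 232.0], 0.65)]
jar_green top [([249.0, 192.0], 0.54)]
jar_green scene [([392.0, 222.0], 0.56), ([346.0, 264.0], 0.23)]
dish_green top [([257.0, 200.0], 0.72)]
dish_green scene [([392.0, 237.0], 0.7)]
pot_green top [([418.0, 259.0], 0.67)]
pot_green scene [([194.0, 279.0], 0.95)]
```

View pics/z_top.png

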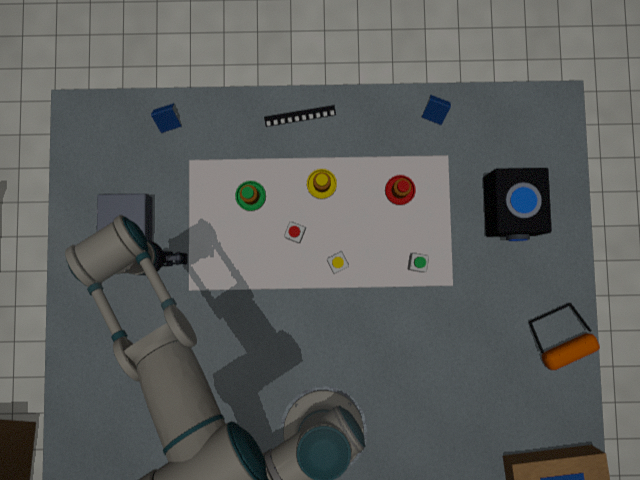

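View pics/z_scene.png

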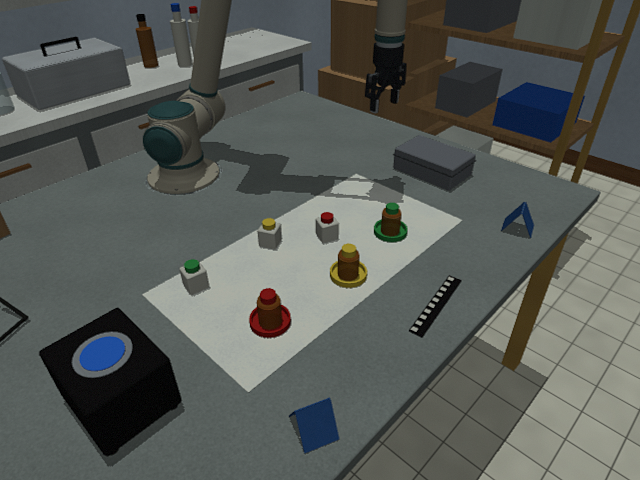

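All three jars stand upright in their matching dishes: top view (402,188), (321,182) and (249,194). The pots have not moved and the arm is clear.

```bash
python3 -c "
from rig import manip
print(manip.sign_off())"
```

```text
the job is handed in; nothing more can be done
None
```

All three amber jars now stand upright in the dishes matching their caps. I filled them in the order red, yellow, green, starting from the lamp, which is on the −y side. I lowered each jar until it touched the dish floor, at about 6–9 N, before opening the fingers. I handed the job in at about 24 s on the robot's clock, with the arm parked clear.

**Last checks:** The final top and scene pictures show every jar upright within its dish and the white pots where they stood. Gripper force was about zero after each release.

**Disagreements:**
- In the first top picture, the finder's best guess for the green dish was the green pot. I took the dish position from colour and both cameras instead.
- In that same picture the finder missed the green pot, so I found it by its cap.
- In the final pictures the finder also gave some second guesses on the wrong things. The ones I compared with the pictures were clearly wrong.
- For the green jar, the tool was tilted by just under 1° when I set it down. The jar still ended upright.

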